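# Put the multimeter away in the roll-top store

### The arm

A 6-joint arm with a two-finger parallel gripper is mounted at the origin on the work surface. World frame = base frame: x ahead of the robot, y to its left, z up, the work surface at z = 0. Lengths are in m, angles in degrees, forces in N, time in s.
With the tool pointing down it reaches from about 0.4 to 0.825 m from the base axis. Payload 7 kg.
Tool frame: the origin (TCP) lies midway between the tips of the shut fingers; the grasp point (between the pads) lies 19 mm behind it; z points along the fingers, x is the direction in which the jaws open and shut, and the axes are right-handed (so a half turn about z gives the same grasp; the last joint's range is limited). The gripper opens to 88 mm and grips with 3 to 60 N. Pads are 19 mm wide; open, the fingers measure 130 mm over their backs; the gripper's body (78 mm by 193 mm) begins 47 mm behind the grasp point.
Start: joints at [-57.577, 20.546, 0.682, 0, -70.136, -16.507], TCP at [0.185, -0.649, 0.227] pointing down, gripper open.
Joint ranges: [-176.03, 176.03], [-82.01, 121.73], [-58.28, 71.71], [-173.87, 95.51], [-174.79, -0.11], [-173.66, 173.66]. Speed limits (degrees/s): [136.94, 136.94, 172.46, 180, 180, 180].

### API

Orientations are given as [roll, pitch, yaw] about the fixed x, y, z axes, in that order (R = Rz(yaw) Ry(pitch) Rx(roll)).
In Python, from plant import * gives the robot as it stands. The module is installed in compiled form; this text tells all that it offers.
- The arm moves only by the shell command python3 -m pendant 'ROWS' [OPENING]. ROWS is JSON, a list that holds one entry, the list of rows, each a list of 6 numbers: the shift along the world's x, y, z in mm, then the turn, a rotation vector about the world's x, y, z in degrees. A call has 1 to 10 rows; each row is the pose to reach, as a shift and turn from the pose commanded when the call began; what a row does not reach only later rows make up. A row lasts 1/8 s, in which the tool goes at most 62.5 mm and 10.7 degrees, less where a joint would pass 70% of its speed; a pose out of reach is approached as far as the arm can. A call with a gripper value outside its range is refused whole. OPENING is the closure, from -1 (fully open) to 1 (shut), set as the call begins (- or left out, the last holds). The fingers move at their own pace and stop on an object; the grip force is fixed at half the most. Time passes only in rows, so rows that repeat a pose let the fingers close. It gives the time, the measured TCP pose, the force and the opening at its end, in the units of the state.
- get_obs(): the state, without advancing time (a new reading comes with each control period).
- snapshot(name): name is "scene" or "top"; returns a dict with "pixels" (420x560x3 uint8, red, green, blue), "depth" (420x560 float32, m along the optical axis (not along the pixel's ray), 0 where there is no reading), "fx", "fy", "cx", "cy" (pixels), "pose" (4x4, takes a point from camera to world coordinates). Camera axes: x right, y down, z forward; pixel columns grow to the right and rows downward; lengths in m; the calibration is good to about 2 mm. A picture is of the moment at which its call begins.
- close_job(): hands the job in, once; it reports no verdict.
The state is a dict: "clock": time; "joint_pos": joint angles; "qvel": joint speeds; "tau": joint torques, N m; "tool_pos": TCP position; "orientation": TCP orientation; "force": force on the tool from outside, world axes, zero at the start; "moment": the same for the moment, N m; "opening": finger opening in m.
Only numpy, scipy, OpenCV 4.12 (cv2) and the standard library are available. Lean on these libraries where they do the work, as an engineer would, in place of code of your own. Each camera call takes 0.05 s, during which the arm holds its last target. There are 200 camera calls.

### The job

Tidy the yellow multimeter away in the roll-top store on the bench: raise the slatted shutter by its black pull until it stays open by itself, and lay the meter gently on the empty sloping rest inside, face up, display end uppermost and its lower end down by the lip. Then roll the shutter down until it is fully shut and let go; never let the shutter drop. Leave the grey meter and everything else on the bench where it is.

Things in the scene. Friction and masses are not known exactly. Their poses are not given: they have to be found in the camera images.
- store: roll-top store, grey cheeks and top, plywood inside, 394 wide (y) x 385 deep (x) x 277 mm high; fixed. Origin: on the bench below its track axis; x to its back, y to the left seen from the robot, z up; opens to -x. Cheeks (370 mm apart inside, 12 mm thick) reach 194 mm to -x of the axis. The fixed top covers only what lies beyond x = -22 mm. Inner floor 20 mm above the bench.
- store_axis (a point): centre of the circular side tracks, midway between the cheeks, 70 mm above the bench. The shutter turns about the store's y axis through this point: slats 176 to 184 mm from it, lift rail (front edge of the shutter, 36 mm high) 172 to 190 mm from it.
- shutter (a joint): slatted wooden shutter (0.76 kg) on its circular tracks, rad: 0 shut, 1.45 fully open: the lift rail's lower edge is then 70 degrees above the front horizontal seen from the axis, the slats gone to the back. Left below about 0.8 its weight rolls it shut (4 N at the pull when shut); beyond about 1.05 its weight rolls it fully open, where it stays (3 N at the pull to move it).
- shutter_pull (a point): grip point of the black pull, a tab in the middle of the lift rail sticking out radially 49 mm, 24 mm wide (store y), 16 mm thick. The point is 220 mm from the track axis, 30 mm off the rail, 19 mm inside the tab's end; seen from the axis 7.2 degrees below the front horizontal when shut, 76 above it when open. Pinch across the 24 mm with a tilted tool: the shutter bulges over it.
- meter: yellow multimeter to put away, a block 145 x 64 x 42 mm, about 0.32 kg, starting flat on its back on the bench. Origin: centre of its back; x along its length to the display end, y across, z out of its face (display and dial).
- meter_center (a point): centre of the yellow meter's block, 21 mm above its back
- meter_top (a point): middle of the yellow meter's display end, 72.5 mm from its centre
- empty_rest: the empty one of two aluminium sloping rests side by side (150 mm apart, left or right) on the store's floor behind the shutter. Origin: centre of its underside, 20 mm above the bench; axes as the store's. Its plate, 50 mm wide (narrower than the meter) and 128 mm long, rises to the back at 30 degrees; a lip at its foot stands 14 mm above the plate, square to it. Fixed.
- empty_rest_seat (a point): where meter_center lies when the meter is seated on the empty rest with its lower end touching the lip: 1 mm to -x of and 76 mm above the rest's origin. Square to the slope, it is 21 mm above the plate.
- empty_rest_top (a point): where meter_top lies when the meter is so seated (72.5 mm further up the slope)
- grey_meter: grey multimeter of the same size lying in the other rest inside the store; to be left alone
- parts_case: flat blue parts case, 100 x 170 x 36 mm, on the store's fixed top towards its back; leave alone
- screwdriver: screwdriver with orange handle, 190 mm, on the bench at the right in front of the store; leave alone
- scissors: scissors with red handles, 150 mm, on the bench at the left; leave alone
- solder_reel: reel of solder, 64 mm diameter, 50 mm high; leave alone
- spray_can: spray can, blue label, 52 mm diameter, 160 mm high; leave alone
- mug: blue mug, 80 mm diameter, 92 mm high, on the right; leave alone
Things that resemble listed ones, but are neither listed nor needed, are in the scene too. What is shaped like the meter but green is not meant.

How it is judged (in metres and radians):
On the way, in this order (a step that is already met when the one before it is completed fails the run):
1. the shutter is fully raised and stays open by itself, untouched (value of joint shutter above 1.38 rad and velocity of joint shutter below 0.05 rad/s and contact force between the fingers and store below 0.2 N), for 0.3 s.
2. the meter lies released on the empty rest, face up, display end uppermost, its lower end by the lip (distance between meter_center and empty_rest_seat below 0.018 m and distance between meter_top and empty_rest_top below 0.022 m and angle between meter's own z axis and vertical between 0.401 and 0.646 rad and contact force between the fingers and meter below 0.2 N and linear speed of meter below 0.02 m/s), for 0.3 s.
At the end, for the whole second after the job is handed in: The shutter is fully shut (joint under 0.035 rad, a gap under 7 mm); the yellow meter lies still and released on the empty rest: its centre within 18 mm of its seated place, its display end within 22 mm, its face up and its back along the 30 degree slope within 7 degrees (all of step 2 and value of joint shutter below 0.035 rad); the robot touches nothing.
It fails at once if the shutter is let drop (it falls shut faster than 2 rad/s) (velocity of joint shutter below -2 rad/s).
It fails at once if the meter is dropped or banged on its rest (over 80 N) (contact force between meter and empty_rest above 80 N).
It fails at once if the grey meter is shifted by more than 15 mm (distance of grey_meter from where it was at the start of the episode above 0.015 m).
It fails at once if something else on the bench or the store is shifted by more than 30 mm (distance of any of parts_case, screwdriver, scissors, solder_reel, spray_can, mug from where it was at the start of the episode above 0.03 m).
It also fails if it takes over 72 s, if anything falls off the work surface, if the arm or the gripper's body presses on something with over 40 N, if the wrist force passes 120 N, or if a joint passes its speed limit or range.

## Working session

There is one attempt and no reset: what is moved stays moved. The work goes in short steps, Python scripts to look and compute and a shell command to move; the robot and the scene stay as the last step left them, time stands still between calls to the robot, and variables do not carry over. Pictures are saved under pics/ and viewed, about 8 in all and at most 12, crops included, and the job is handed in when it is done.

```bash
mkdir -p pics; cat > h.py <<'E'
from plant import *
import numpy as np, cv2
def snap(n,f):
    s=snapshot(n); np.savez('pics/'+f+'.npz',**s); cv2.imwrite('pics/'+f+'.png',s['pixels'][:,:,::-1]); return s
def cloud(s):
    d=s['depth']; v,u=np.mgrid[:d.shape[0],:d.shape[1]]
    P=np.stack([(u-s['cx'])/s['fx']*d,(v-s['cy'])/s['fy']*d,d],-1)
    W=P@s['pose'][:3,:3].T+s['pose'][:3,3]; W[d==0]=np.nan
    return W
E
python3 - <<'E'
from h import *
a=snap('scene','s0');b=snap('top','t0')
for s in(a,b):print(s['pose'].round(3),s['fx'])
print(get_obs())
E
```

```text
[[ 0.062 -0.947  0.315  0.009]
 [-0.998 -0.057  0.024 -0.006]
 [-0.005 -0.316 -0.949  1.855]
 [ 0.     0.     0.     1.   ]] 490.83013052791114
[[ 0.005 -0.986  0.164  0.282]
 [-1.    -0.004  0.008  0.056]
 [-0.007 -0.164 -0.986  1.692]
 [ 0.     0.     0.     1.   ]] 508.11315650282074
{'clock': 0.1, 'joint_pos': array([-5.75759844e+01,  2.05873670e+01,  6.38809709e-01, -1.65881239e-02,
       -7.01364280e+01, -1.65077280e+01]), 'qvel': array([ 0.01579336, -0.06600346,  0.08024532,  0.0114409 , -0.01846839,
        0.07648747]), 'tau': array([-1.47923969e-03, -5.84165239e+01,  2.93748808e+01,  7.01557472e+00,
        1.00962940e-02, -5.47640457e-05]), 'tool_pos': array([ 0.18496153, -0.64870616,  0.22571797]), 'orientation': array([-1.79990802e+02, -8.59136088e-02,  1.05910633e+02]), 'force': array([-0.36586781,  1.11069372, -0.26377947]), 'moment': array([0.01995535, 0.01719839, 0.00593205]), 'opening': 0.08798274580686165}
```

View pics/s0.png

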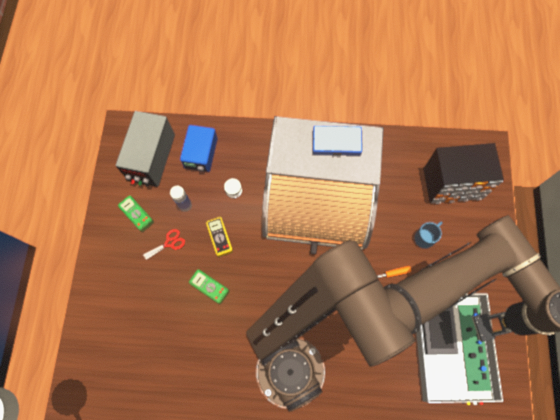

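View pics/t0.png

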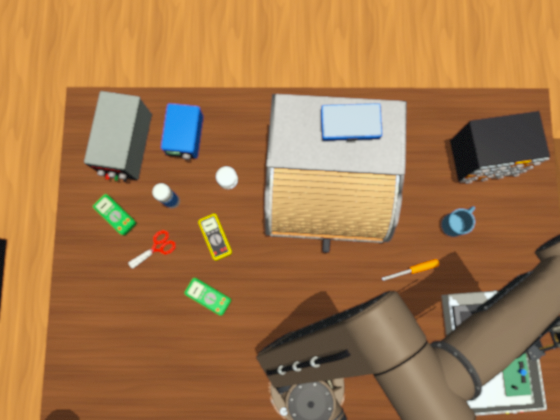

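The scene picture shows the yellow meter at (219,236) and in top at (215,237). The green look-alikes are at top (113,214) and (207,297). Only the yellow one fits. The store is at top (335,170), with its pull at (326,244). Next I measure, with one enlarged crop of the meter and pull.

```bash
python3 - <<'E'
from h import *
for f in('s0','t0'):
    s=np.load(f'pics/{f}.npz'); W=cloud(s); px=s['pixels'].astype(int)
    hsv=cv2.cvtColor(s['pixels'],cv2.COLOR_RGB2HSV)
    ye=(hsv[...,0]>22)&(hsv[...,0]<34)&(hsv[...,1]>150)&(hsv[...,2]>130)&(W[...,0]<.8)&(W[...,1]>.1)&(W[...,2]<.09)
    n,l,st,c=cv2.connectedComponentsWithStats(cv2.morphologyEx(ye.astype(np.uint8),cv2.MORPH_CLOSE,np.ones((3,3))))
    i=1+st[1:,4].argmax(); print(f,'meter blob',st[i],c[i])
    x,y,w,h=st[i][:4]; m=np.zeros(ye.shape,bool); m[y-2:y+h+2,x-2:x+w+2]=1; m&=(W[...,2]>.035)
    P=W[m]; r=cv2.minAreaRect(P[:,:2].astype(np.float32)*1000); print(r,np.median(P[:,2]))
    # pull: dark points in front
    dk=(px.max(-1)<70)&(W[...,2]>.03)&(abs(W[...,1])<.12)&(W[...,0]>.4)&(W[...,0]<.8)
    n,l,st,c=cv2.connectedComponentsWithStats(dk.astype(np.uint8))
    for i in range(1,n):
        if 20<st[i,4]<600: Q=W[l==i]; print('dark',c[i].round(),st[i,4],np.median(Q,0).round(3),Q.min(0).round(3),Q.max(0).round(3))
    # store fixed top at z .277
    m=(abs(W[...,2]-.277)<.008)&(W[...,0]>.5)&(abs(W[...,1])<.4)
    n,l,st,c=cv2.connectedComponentsWithStats(m.astype(np.uint8))
    i=1+st[1:,4].argmax(); P=W[l==i]; print('top',cv2.minAreaRect(P[:,:2].astype(np.float32)*1000),P.min(0),P.max(0))
    # shutter cylinder: wooden points
    m=(hsv[...,0]<25)&(hsv[...,1]>80)&(hsv[...,2]>130)&(W[...,2]>.1)&(W[...,2]<.26)&(W[...,0]>.45)&(abs(W[...,1])<.25)
    P=W[m]; print('shutter',len(P),P.min(0),P.max(0))
    from scipy.optimize import least_squares
    def res(p):
        th=p[0]; X=P[:,0]*np.cos(th)+P[:,1]*np.sin(th); return np.hypot(X-p[1],P[:,2]-.07)-.184
    o=least_squares(res,[0,.8],loss='soft_l1',f_scale=.003); print('axis fit',np.degrees(o.x[0]),o.x[1],np.abs(o.fun).mean())
t=cv2.imread('pics/t0.png')
A=cv2.resize(t[200:275,180:255],(400,400),interpolation=3);B=cv2.resize(t[205:275,290:360],(400,400),interpolation=3)
cv2.imwrite('pics/c0.png',np.hstack([A,B]))
E
```

```text
s0 meter blob [207 218  25  37 156] [220.6025641  239.78205128]
((473.369873046875, 298.7567138671875), (144.978271484375, 63.386383056640625), 23.90245819091797) 0.043451800751471925
top ((746.6096801757812, -82.1123046875), (395.2792053222656, 229.35809326171875), 86.5324478149414) [ 0.62060146 -0.28517963  0.26901452] [0.87023357 0.12058466 0.28499331]
shutter 5704 [ 0.46690261 -0.24952251  0.10003442] [0.65353005 0.11278947 0.25988727]
axis fit -3.3032425461660107 0.6638548358200059 0.003059859182941907
t0 meter blob [198 213  34  48 399] [215.45864662 237.87218045]
((477.66046142578125, 303.5928955078125), (145.10923767089844, 64.17162322998047), 24.237573623657227) 0.04398823248098682
top ((748.324462890625, -78.56732177734375), (394.9528503417969, 229.13645935058594), 86.8656234741211) [ 0.62555657 -0.28091768  0.26904353] [0.87250209 0.12377723 0.28499022]
shutter 7384 [ 0.47328229 -0.24542173  0.1000847 ] [0.65372125 0.11367037 0.2597233 ]
axis fit -3.184936126416605 0.6664152587264243 0.0024261772703579893
```

View pics/c0.png

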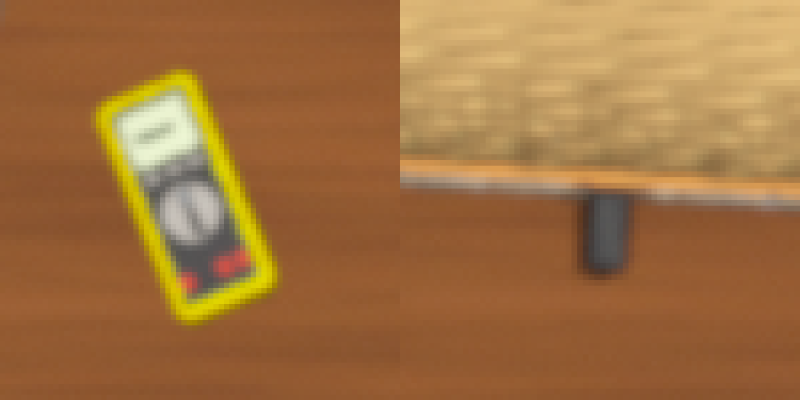

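The crop shows the meter's display at its upper-left end, so display points to +x,+y and yaw is about +24°. The pull shows as one dark tab at top col ~326, rows 239-252. Next I measure the pull and work out the first pose.

```bash
cat >> h.py <<'E'
from scipy.spatial.transform import Rotation as Ro
YAW=-3.25; AX=np.array([.664,-.0755,.07]); ex=np.array([np.cos(np.radians(YAW)),np.sin(np.radians(YAW)),0]); ey=np.array([-ex[1],ex[0],0]); ez=np.array([0,0,1.])
def toolR(phi,yaw=YAW): # tool z = forward/down, phi below horizontal, jaw along +y of yaw
    e1=np.array([np.cos(np.radians(yaw)),np.sin(np.radians(yaw)),0]); j=np.array([-e1[1],e1[0],0]); p=np.radians(phi)
    d=e1*np.cos(p)-ez*np.sin(p); return Ro.from_matrix(np.stack([j,np.cross(d,j),d],1))
def pull(q,r=.220):
    a=np.radians(-7.2)+q; return AX+r*(-np.cos(a)*ex+np.sin(a)*ez)
def row(G,R,T0=None,R0=None):
    o=get_obs(); T0=o['tool_pos'] if T0 is None else T0; R0=Ro.from_euler('xyz',o['orientation'],degrees=True) if R0 is None else R0
    t=G+.019*R.as_matrix()[:,2]
    return np.r_[(t-T0)*1000,(R*R0.inv()).as_rotvec(degrees=True)].round(1).tolist()
E
python3 - <<'E'
from h import *
for f in('s0','t0'):
    s=np.load(f'pics/{f}.npz'); W=cloud(s)
    p=pull(0,.239); c=s['pose'][:3,:3].T@(p-s['pose'][:3,3]); u=int(s['fx']*c[0]/c[2]+s['cx']);v=int(s['fy']*c[1]/c[2]+s['cy']); print('pred tip px',u,v)
    m=np.zeros(W.shape[:2],bool); m[v-22:v+12,u-12:u+12]=1
    m&=(s['pixels'].max(-1)<85)&(W[...,2]>.03)&(W[...,2]<.075)
    Q=W[m]-AX; L=np.stack([Q@ex,Q@ey,Q[:,2]],1)*1000; print(len(L),'local med/min/max',np.median(L,0).round(),L.min(0).round(),L.max(0).round())
R=toolR(55); print('pregrasp',row(pull(0,.224)-.08*R.as_matrix()[:,2],R)); print('via yaw',row(np.array([.45,-.45,.35]),toolR(90)),pull(0,.224))
E
```

```text
pred tip px 312 253
25 local med/min/max [-217.    6.  -18.] [-240.   -8.  -37.] [-192.   10.   -9.]
pred tip px 326 252
55 local med/min/max [-214.    7.  -19.] [-237.   -6.  -31.] [-195.   14.  -12.]
pregrasp [222.2, 587.8, -133.8, 3.8, -35.0, -18.6]
via yaw [265.0, 198.7, 105.3, -0.1, -0.0, -19.2] [ 0.44212373 -0.06290095  0.04192536]
```

```bash
sed -i 's/-.0755,.07/-.0725,.07/' h.py; python3 -m pendant '[[[60,50,40,0,0,-5],[100,90,70,0,0,-10],[130,140,80,0,0,-15],[150,200,80,0,0,-19],[170,260,80,0,0,-19],[180,320,80,0,0,-19],[190,380,80,0,0,-19],[190,440,70,0,0,-19],[190,500,60,0,0,-19],[190,560,50,0,0,-19]]]' -1
python3 - <<'E'
from h import *
o=get_obs();print(o['joint_pos'].round(1),o['tool_pos'].round(3),o['orientation'].round(1))
for phi in(70,55):
    R=toolR(phi);d=R.as_matrix()[:,2]
    for b in(.15,.08,0):print(phi,b,row(pull(0,.224)-b*d,R))
E
```

```text
clock: 1.35
tool_pos: [0.3745, -0.1001, 0.2784]
orientation: [180.0, -0.0, 86.9]
force: [0.7, 0.4, -0.1]
opening: 0.0874
[  14.7  -10.2  -27.1   -0.   -73.1 -107.8] [ 0.375 -0.1    0.278] [180.   -0.   86.9]
70 0.15 [22.8, 42.8, -113.4, -1.1, -19.9, -0.1]
70 0.08 [46.8, 41.4, -179.2, -1.1, -19.9, -0.1]
70 0 [74.1, 39.9, -254.3, -1.1, -19.9, -0.1]
55 0.15 [-7.4, 44.5, -129.2, -2.0, -34.9, -0.1]
55 0.08 [32.6, 42.2, -186.5, -2.0, -34.9, -0.1]
55 0 [78.5, 39.6, -252.0, -2.0, -34.9, -0.1]
```

```bash
python3 -m pendant '[[[0,20,-40,-0.5,-9,0],[0,40,-80,-1,-18,0],[0,44,-120,-1.5,-27,0],[10,44,-150,-2,-35,0],[32,42,-186,-2,-35,0],[32,42,-186,-2,-35,0],[32,42,-186,-2,-35,0]]]'
python3 - <<'E'
from h import *
snap('scene','s1'); o=get_obs();print(o['joint_pos'].round(1),o['tool_pos'].round(3),o['orientation'].round(1))
R=toolR(55);d=R.as_matrix()[:,2]
for b in(.04,0):print(b,row(pull(0,.224)-b*d,R))
im=cv2.imread('pics/s1.png')[180:300,240:400];cv2.imwrite('pics/c1.png',cv2.resize(im,None,fx=4.5,fy=4.5,interpolation=3))
E
```

```text
clock: 2.22
tool_pos: [0.4142, -0.1291, 0.0782]
orientation: [144.8, -5.0, 90.3]
force: [-0.9, -0.4, -0.2]
opening: 0.0877
[  5.3  -4.1 -55.9 -25.3  -3.1 -71.7] [ 0.411 -0.127  0.075] [145.   -5.1  90.3]
0.04 [18.9, 68.0, -16.3, -5.1, 0.2, -3.6]
0 [41.8, 66.7, -49.1, -5.1, 0.2, -3.6]
```

View pics/c1.png

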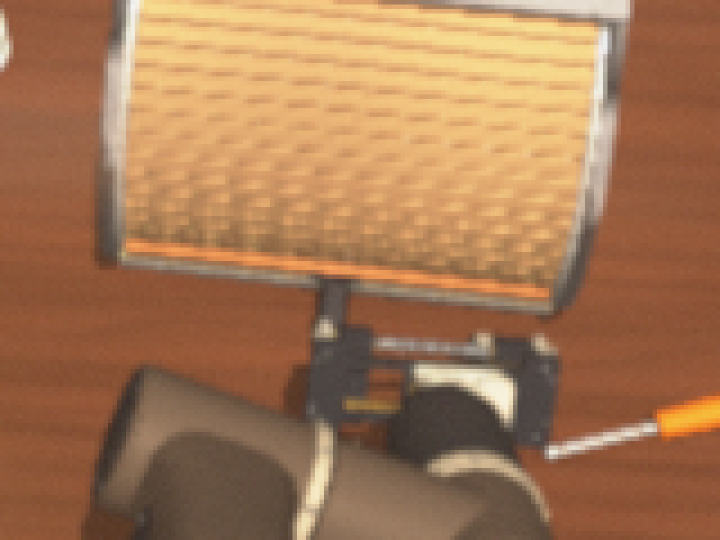

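The crop shows the gripper ~65 mm too far right of the tab; its left finger is in line with the pull at (330,330). I'll move left at this distance and see whether it gets there.

```bash
python3 -m pendant '[[[-10,30,25,0,0,0],[-10,66,25,0,0,0],[-10,66,25,-5,0,-3.6],[-10,66,25,-5,0,-3.6]]]'
python3 - <<'E'
from h import *
o=get_obs();print(o['joint_pos'].round(1),o['tool_pos'].round(3),o['orientation'].round(1))
for phi in(55,65,75):
    R=toolR(phi);d=R.as_matrix()[:,2]
    for b in(.06,0):print(phi,b,row(pull(0,.224)-b*d,R))
E
```

```text
clock: 2.78
tool_pos: [0.4717, -0.0312, 0.1489]
orientation: [145.1, -10.7, 95.1]
force: [3.4, -0.6, 0.5]
opening: 0.0876
[  20.4  -10.7  -58.2    2.4   -6.1 -111. ] [ 0.472 -0.031  0.149] [145.1 -10.7  95.1]
55 0.06 [-53.1, -27.4, -73.4, -10.7, -0.2, -8.3]
55 0 [-18.7, -29.3, -122.6, -10.7, -0.2, -8.3]
65 0.06 [-46.9, -27.7, -69.9, -10.8, 9.7, -7.3]
65 0 [-21.6, -29.2, -124.2, -10.8, 9.7, -7.3]
75 0.06 [-40.2, -28.1, -67.4, -10.9, 19.7, -6.3]
75 0 [-24.7, -29.0, -125.4, -10.9, 19.7, -6.3]
```

```bash
cat > kin.py <<'E'
import numpy as np
from scipy.spatial.transform import Rotation as Ro
from scipy.optimize import least_squares
LO=np.array([-176,-82,-58.2,-173.8,-174.7,-.2]);LO[5]=-173.6;LO[4]=-174.7
HI=np.array([176,121.7,71.7,95.5,-.2,173.6])
par=np.array([-.19,.6,.464,.389,.211,0.])
S=(1,1)
def fk(j,p=None,S=None):
    p=par if p is None else p; S=globals()['S'] if S is None else S
    A=Ro.from_euler('z',j[0],degrees=True); F=A*Ro.from_euler('y',j[1]-j[2],degrees=True)
    W=F*Ro.from_euler('x',S[0]*j[3],degrees=True)*Ro.from_euler('y',-j[4],degrees=True)
    a=np.radians(j[1])
    T=[0,0,p[4]]+A.apply([p[5]+p[1]*np.sin(a),p[0],p[1]*np.cos(a)])+F.apply([p[2],0,0])+W.apply([p[3],0,0])
    # tool: z=x of W ; yaw const
    R=W*Ro.from_euler('x',S[1]*j[5],degrees=True)*Ro.from_matrix(np.array([[0,0,1],[0,1,0],[-1,0,0.]]))
    return T,R
def ik(T,R,seed,n=30):
    best=None; rng=np.random.default_rng(0)
    f=lambda j:np.r_[(fk(j)[0]-T)*10,(fk(j)[1]*R.inv()).as_rotvec()*1]
    for k in range(n):
        s=np.clip(seed+(rng.normal(0,25,6) if k else 0),LO+.5,HI-.5)
        o=least_squares(f,s,bounds=(LO,HI),x_scale=30.)
        if best is None or o.cost<best.cost: best=o
        if best.cost<1e-7: break
    return best.x,best.cost
E
python3 - <<'E'
from kin import *
import itertools,kin
D=[([-57.576,20.587,.639,-.017,-70.136,-16.508],[.18496,-.64871,.22572],[-179.99,-.086,105.91]),
([14.7,-10.2,-27.1,0,-73.1,-107.8],[.375,-.1,.278],[180,0,86.9]),
([5.3,-4.1,-55.9,-25.3,-3.1,-71.7],[.411,-.127,.075],[145,-5.1,90.3]),
([20.4,-10.7,-58.2,2.4,-6.1,-111],[.472,-.031,.149],[145.1,-10.7,95.1])]
for S in itertools.product((1,-1),(1,-1)):
    f=lambda p:np.concatenate([fk(j,p[:6],S)[0]-T for j,T,_ in D])
    o=least_squares(f,kin.par)
    print(S,o.x.round(4),abs(o.fun).max().round(4))
    for j,T,e in D:
        R=fk(j,o.x,S)[1]; print('  ',(R.inv()*Ro.from_euler('xyz',e,degrees=True)).as_rotvec(degrees=True).round(1))
E
```

```text
(1, 1) [-0.1837  0.5794  0.5236  0.3548  0.2202 -0.0563] 0.0364
   [-0.  0. 33.]
   [  -0.    -0.  -144.4]
   [ 3.80e+00 -1.00e-01 -1.66e+02]
   [-6.000e-01 -1.000e-01 -1.428e+02]
(1, -1) [-0.1837  0.5794  0.5236  0.3548  0.2202 -0.0563] 0.0364
   [-0.  0.  0.]
   [ 0. -0. -0.]
   [-0.8  2.6 50.6]
   [-0.1 -0.5 -4.8]
(-1, 1) [-0.1871  0.5834  0.5311  0.364   0.2286 -0.0649] 0.0363
   [ 0.  0. 33.]
   [  -0.    -0.  -144.4]
   [1.000e-01 1.000e-01 1.435e+02]
   [ 0.00e+00 -1.00e-01 -1.38e+02]
(-1, -1) [-0.1871  0.5834  0.5311  0.364   0.2286 -0.0649] 0.0363
   [0. 0. 0.]
   [ 0. -0. -0.]
   [ 0.1 -0.   0.1]
   [ 0.1 -0.  -0. ]
```

```bash
python3 - <<'E'
import re
s=open('kin.py').read()
s=s.replace("par=np.array([-.19,.6,.464,.389,.211,0.])","par=np.array([-.19,.6,.464,.389,.211,0.,0.,0.,0.])").replace("S=(1,1)","S=(-1,-1)")
s=s.replace("F.apply([p[2],0,0])+W.apply([p[3],0,0])","F.apply([p[2],0,p[6]])+(W*Ro.from_euler('y',j[4],degrees=True)).apply([0,p[7],0])+W.apply([p[3],0,p[8]])")
open('kin.py','w').write(s)
E
cat > fit.py <<'E'
from kin import *
import kin
D=[([-57.576,20.587,.639,-.017,-70.136,-16.508],[.18496,-.64871,.22572]),
([14.7,-10.2,-27.1,0,-73.1,-107.8],[.375,-.1,.278]),
([5.3,-4.1,-55.9,-25.3,-3.1,-71.7],[.411,-.127,.075]),
([20.4,-10.7,-58.2,2.4,-6.1,-111],[.472,-.031,.149])]
f=lambda p:np.concatenate([np.array([fk(j,p)[0]-T for j,T in D]).ravel(),1e-3*(p-kin.par)*np.array([1,1,1,1,1,5,5,.3,5])])
o=least_squares(f,kin.par);print(o.x.round(4),o.fun[:12].round(4))
E
python3 fit.py
```

```text
[ 1.600e-03  6.009e-01  4.618e-01  3.755e-01  1.956e-01  2.200e-03
  8.000e-04 -1.936e-01 -6.000e-04] [-0.0001 -0.0001  0.      0.     -0.     -0.     -0.      0.      0.
 -0.      0.0001 -0.    ]
```

The arm model now fits to 0.1 mm. Next I check reachability along the shutter arc for several tilts.

```bash
sed -i 's/^par=.*/par=np.array([.0016,.6009,.4618,.3755,.1956,.0022,.0008,-.1936,-.0006])/' kin.py; python3 - <<'E'
from h import *; from kin import *
seed=get_obs()['joint_pos']
flip=Ro.from_euler('z',180,degrees=True)
for q in(0,.4,.8,1.2,1.45):
  for phi in(50,60,70,80,90):
    out=[]
    for fl in(0,1):
        R=toolR(phi); R=R*flip if fl else R
        j,c=ik(pull(q,.224)+.019*R.as_matrix()[:,2],R,seed,8); out.append((j.round(0).astype(int).tolist() if c<1e-5 else 'X%.0e'%c))
    print(q,phi,*out)
E
```

```text
0 50 [-11, 6, -44, -88, -5, 4] [-12, 7, -44, -89, -6, -174]
0 60 X1e-02 X1e-02
0 70 X6e-03 X6e-03
0 80 [21, 9, -56, 14, -17, -127] [21, 9, -56, 14, -17, 53]
0 90 [18, 14, -42, 0, -34, -111] [18, 14, -42, 0, -34, 69]
0.4 50 X2e-02 X2e-02
0.4 60 X1e-02 X1e-02
0.4 70 X2e-04 X2e-04
0.4 80 [21, 0, -46, 7, -35, -120] [21, 0, -46, 7, -35, 60]
0.4 90 [17, 6, -36, 0, -48, -111] [17, 6, -36, 0, -48, 69]
0.8 50 X1e-02 X1e-02
0.8 60 X2e-04 X2e-04
0.8 70 [21, -7, -45, 15, -34, -125] [21, -7, -45, 15, -34, 55]
0.8 80 [18, -1, -34, 5, -48, -115] [18, -1, -34, 5, -48, 65]
0.8 90 [16, 5, -25, 0, -60, -109] [16, 5, -25, 0, -60, 71]
1.2 50 X8e-04 X8e-04
1.2 60 [19, -7, -45, 25, -27, -131] [19, -7, -45, 25, -27, 49]
1.2 70 [18, -2, -32, 10, -43, -117] [18, -2, -32, 10, -43, 63]
1.2 80 [15, 3, -21, 4, -56, -110] [15, 3, -21, 4, -56, 70]
1.2 90 [13, 9, -12, 0, -69, -106] [13, 9, -12, 0, -69, 74]
1.45 50 [-3, -6, -56, 79, 0, -169] [-3, -6, -56, 79, 0, 11]
1.45 60 [17, -3, -36, 20, -29, -125] [17, -3, -36, 20, -29, 55]
1.45 70 [15, 2, -24, 9, -46, -114] [15, 2, -24, 9, -46, 66]
1.45 80 [13, 8, -13, 3, -60, -108] [13, 8, -13, 3, -60, 72]
1.45 90 [12, 13, -4, 0, -73, -105] [12, 13, -4, 0, -73, 75]
```

```bash
cat > p.py <<'E'
from h import *; from kin import *
R=toolR(80);o=get_obs();print(o['force'].round(1))
for b in(.10,.0):
    G=pull(0,.228)-b*R.as_matrix()[:,2]; T=G+.019*R.as_matrix()[:,2]
    j,c=ik(T,R,o['joint_pos'],8);print(b,T.round(3),row(G,R),j.round(),c)
    G0=G
a=R.as_matrix()
for q in np.linspace(0,1.44,11): print(q.round(2),((pull(q,.228)-G0)*1000).round().tolist())
E
python3 p.py
```

```text
[ 3.4 -0.6  0.5]
0.1 [ 0.424 -0.059  0.121] [-47.6, -27.7, -27.8, -10.9, 24.7, -5.8] [  23.   -4.  -48.    7.  -37. -122.] 5.259162477895298e-30
0.0 [ 0.441 -0.06   0.023] [-30.3, -28.7, -126.2, -10.9, 24.7, -5.8] [  21.    9.  -56.   14.  -16. -128.] 2.0776969809225108e-26
0.0 [0.0, 0.0, 0.0]
0.14 [-2.0, 0.0, 33.0]
0.29 [1.0, -0.0, 65.0]
0.43 [9.0, -0.0, 97.0]
0.58 [21.0, -1.0, 128.0]
0.72 [37.0, -2.0, 156.0]
0.86 [57.0, -3.0, 182.0]
1.01 [81.0, -5.0, 205.0]
1.15 [108.0, -6.0, 224.0]
1.3 [137.0, -8.0, 239.0]
1.44 [168.0, -10.0, 249.0]
```

```bash
python3 -m pendant '[[[-40,-5,20,0,0,0],[-50,-15,10,-4,8,-2],[-50,-28,-10,-8,16,-4],[-48,-28,-28,-11,24.7,-5.8],[-48,-28,-28,-11,24.7,-5.8],[-48,-28,-28,-11,24.7,-5.8],[-48,-28,-28,-11,24.7,-5.8]]]'; python3 p.py | head -3
```

```text
clock: 3.65
tool_pos: [0.4223, -0.0541, 0.1191]
orientation: [170.2, -0.2, 87.5]
force: [-0.2, 0.1, 1.3]
opening: 0.0877
[-0.2  0.1  1.3]
0.1 [ 0.424 -0.059  0.121] [1.9, -4.8, 2.1, -0.2, -0.2, -0.8] [  23.   -4.  -48.    7.  -37. -122.] 9.56768147438194e-19
0.0 [ 0.441 -0.06   0.023] [19.2, -5.8, -96.4, -0.2, -0.2, -0.8] [  21.    9.  -56.   14.  -16. -128.] 1.0497937181769936e-29
```

Well reached. Descend onto the pull, then close.

```bash
python3 -m pendant '[[[8,-6,-40,0,0,-0.8],[19,-6,-96,0,0,-0.8],[19,-6,-96,0,0,-0.8],[19,-6,-96,0,0,-0.8]]]'; python3 - <<'E'
from h import *
snap('scene','s2'); im=cv2.imread('pics/s2.png')[180:300,240:400];cv2.imwrite('pics/c2.png',cv2.resize(im,None,fx=4.5,fy=4.5,interpolation=3))
E
```

```text
clock: 4.15
tool_pos: [0.4419, -0.0599, 0.0244]
orientation: [170.2, -0.2, 86.7]
force: [0.2, -0.0, 0.4]
opening: 0.0877
```

View pics/c2.png

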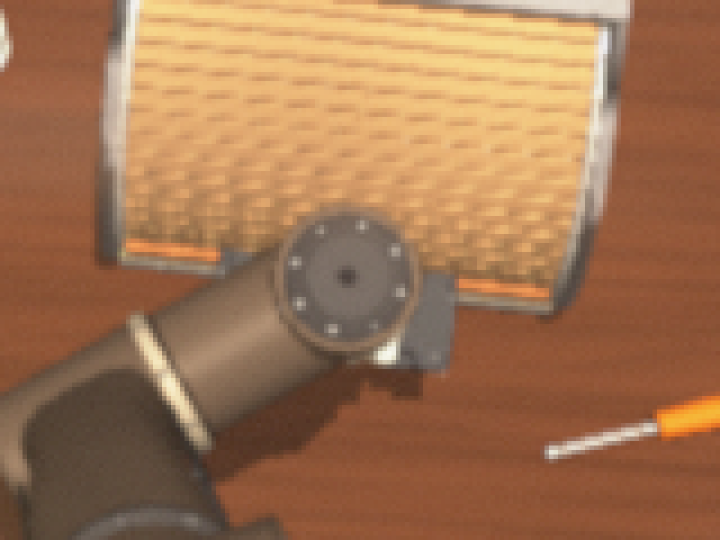

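The gripper straddles the middle of the lift rail around crop (345,275), with no contact force. Close on the tab.

```bash
python3 -m pendant '[[[0,0,0,0,0,0],[0,0,0,0,0,0],[0,0,0,0,0,0],[0,0,0,0,0,0],[0,0,0,0,0,0]]]' 1
```

```text
clock: 4.82
tool_pos: [0.4419, -0.0597, 0.0226]
orientation: [170.3, -0.2, 86.7]
force: [0.5, -0.2, 0.2]
opening: 0.0428
```

```bash
python3 -m pendant '[[[0,0,0,0,0,0],[0,0,0,0,0,0],[0,0,0,0,0,0],[0,0,0,0,0,0]]]' 1
```

```text
clock: 5.32
tool_pos: [0.4415, -0.061, 0.0225]
orientation: [170.3, -0.1, 86.7]
force: [7.5, -17.1, -2.6]
opening: 0.0237
```

```bash
python3 -m pendant '[[[-1,-1,16,0,0,0],[-2,-2,33,0,0,0],[-1,-2,49,0,0,0],[1,-2,65,0,0,0]]]'
```

```text
clock: 5.82
tool_pos: [0.4432, -0.0612, 0.0879]
orientation: [170.3, -0.2, 86.7]
force: [5.8, -1.1, -6.9]
opening: 0.0238
```

Lifting cleanly. Continue along the arc (offsets from the current pose, q=0.29).

```bash
python3 -m pendant '[[[4,0,16,0,0,0],[8,0,32,0,0,0],[14,0,48,0,0,0],[20,-1,63,0,0,0],[28,-1,78,0,0,0],[36,-2,91,0,0,0],[46,-3,104,0,0,0],[56,-3,117,0,0,0]]]'
```

```text
clock: 6.82
tool_pos: [0.4993, -0.0644, 0.2044]
orientation: [170.3, -0.2, 86.7]
force: [10.4, -3.0, -13.2]
opening: 0.0243
```

```bash
python3 -m pendant '[[[12,-1,12,0,0,0],[24,-2,23,0,0,0],[37,-2,33,0,0,0],[51,-3,42,0,0,0],[65,-4,50,0,0,0],[80,-5,57,0,0,0],[96,-6,63,0,0,0],[110,-7,67,0,0,0]]]'
```

```text
clock: 7.82
tool_pos: [0.6094, -0.0707, 0.271]
orientation: [170.3, -0.3, 86.7]
force: [1.0, 5.3, -2.5]
opening: 0.0238
```

Raised. Release, go straight up, then left out of view and look inside.

```bash
python3 -m pendant '[[[0,0,0,0,0,0],[0,0,0,0,0,0],[0,0,0,0,0,0],[0,0,30,0,0,0],[-10,0,80,0,0,0],[-40,40,110,0,0,0],[-80,100,110,0,0,0],[-110,160,110,0,0,0],[-130,220,110,0,0,0],[-140,280,110,0,0,0]]]' -1
python3 -m pendant '[[[0,60,-20,0,0,0],[0,90,-40,0,0,0],[0,90,-40,0,0,0]]]'
python3 - <<'E'
from h import *
s=snap('scene','s3');t=snap('top','t3')
a=cv2.imread('pics/s3.png')[100:280,200:400];b=cv2.imread('pics/t3.png')[80:260,210:410]
cv2.imwrite('pics/c3.png',np.hstack([cv2.resize(x,None,fx=2,fy=2,interpolation=3) for x in(a,b)]))
E
```

```text
clock: 9.07
tool_pos: [0.4699, 0.1968, 0.3828]
orientation: [170.2, -0.3, 86.7]
force: [1.4, 0.3, -0.2]
opening: 0.0878
clock: 9.45
tool_pos: [0.4704, 0.287, 0.3394]
orientation: [170.4, -0.0, 86.9]
force: [-0.2, -0.1, -0.5]
opening: 0.0873
```

View pics/c3.png

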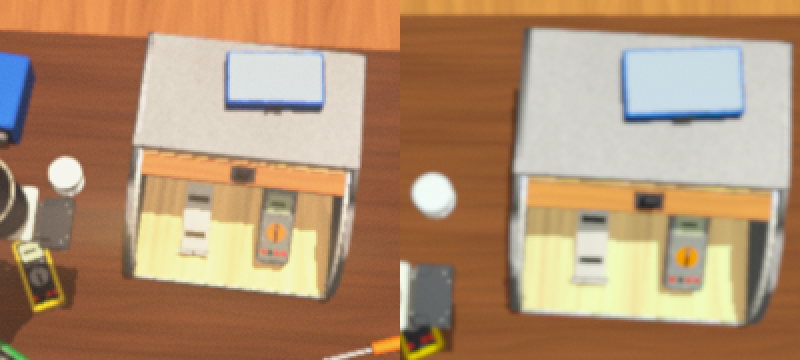

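The shutter stands open with the pull on top at crop (242,175). The empty rest is the left one at crop (197,220) and (590,245), and the grey meter is in the right one at (277,228). Measure both.

```bash
python3 - <<'E'
from h import *
for f in('s3','t3'):
    s=np.load(f'pics/{f}.npz'); W=cloud(s); Q=W-AX; L=np.stack([Q@ex,Q@ey,W[...,2]],-1)*1000
    inn=(abs(L[...,1])<180)&(L[...,0]>-190)&(L[...,0]<60)&(L[...,2]<200)
    fl=inn&(abs(L[...,2]-20)<6)
    up=inn&(L[...,2]>33)
    for nm,sg in(('left',1),('right',-1)):
        m=up&(L[...,1]*sg>20)&(L[...,1]*sg<135)
        n,l,st,c=cv2.connectedComponentsWithStats(m.astype(np.uint8)); i=1+st[1:,4].argmax()
        P=L[l==i]; A=np.c_[P[:,0],np.ones(len(P))]
        k=np.polyfit(P[:,0],P[:,2],1); r=P[:,2]-np.polyval(k,P[:,0]); g=abs(r)<6; k=np.polyfit(P[g,0],P[g,2],1)
        print(f,nm,st[i],len(P),'x',np.percentile(P[:,0],[1,99]).round(),'y',np.percentile(P[:,1],[1,50,99]).round(1),'z',np.percentile(P[:,2],[1,99]).round(),'slope',np.degrees(np.arctan(k[0])).round(1),'z=%.3f x+%.1f'%tuple(k))
    P=L[up]; print('floor z',np.median(L[fl][:,2]))
    # cheek faces and rail
    m=(L[...,2]>200)&(L[...,2]<270)&(abs(L[...,1])<215)&(L[...,0]<-30)&(L[...,0]>-120); P=L[m]; print('front y range',np.percentile(P[:,1],[.5,99.5]).round(), 'x',np.percentile(P[:,0],[1,99]))
E
```

```text
s3 left [289 192  18  36 467] 467 x [-143.  -24.] y [45.1 70.  94.6] z [ 38. 111.] slope 28.7 z=0.549 x+118.0
s3 right [328 194  21  38 639] 639 x [-150.  -32.] y [-110.9  -78.6  -47.9] z [ 75. 153.] slope 28.9 z=0.551 x+165.4
floor z 20.43979980539512
front y range [-201.  191.] x [-117.89394876  -30.95123784]
t3 left [296 185  19  37 572] 572 x [-140.  -31.] y [49.5 73.9 99.2] z [ 41. 103.] slope 28.6 z=0.546 x+116.5
t3 right [341 187  25  39 780] 780 x [-146.  -40.] y [-106.9  -73.8  -43.7] z [ 75. 147.] slope 30.0 z=0.578 x+166.7
floor z 20.758148929086005
front y range [-197.  195.] x [-115.80799922  -30.46338884]
```

```bash
cat > q.py <<'E'
from h import *; from kin import *
seed=get_obs()['joint_pos']; MC=np.array([.4755,.301,.021]); YM=24.
SEAT=AX-.081*ex+.073*ey; SEAT[2]=.096
def TT(G,R): return G+.019*R.as_matrix()[:,2]
if __name__=='__main__':
  print(SEAT)
  n=-.5*ex+.866*ez
  for al in(0,10,20):
    Rp=toolR(90+al,YM); Rs=toolR(60+al)
    for nm,G,R in(('pick',MC+[0,0,.006],Rp),('pick+.1',MC+[0,0,.106],Rp),('seat',SEAT+.006*n,Rs),('seat+.05',SEAT+.056*n,Rs),('seat+.15',SEAT+.156*n,Rs),('front',SEAT+.17*ez-.14*ex,Rs)):
        j,c=ik(TT(G,R),R,seed,10); print(al,nm,j.round().astype(int).tolist() if c<1e-5 else 'X%.0e'%c)
  for al in(0,10,20):
    R=toolR(90+al,YM); print(al,row(MC+[0,0,.106],R),row(MC+[0,0,.006],R))
E
python3 q.py
```

```text
[0.58726885 0.00497471 0.096     ]
0 pick [52, 24, -28, 0, -38, -118]
0 pick+.1 [52, 16, -23, 0, -51, -118]
0 seat X1e-02
0 seat+.05 X4e-03
0 seat+.15 [28, -11, -58, 43, -23, -159]
0 front [40, -22, -57, 35, -37, -159]
10 pick [49, 28, -18, -5, -53, -112]
10 pick+.1 [49, 22, -13, -5, -64, -113]
10 seat [20, 11, -52, 40, -12, -151]
10 seat+.05 [25, 5, -48, 26, -22, -141]
10 seat+.15 [30, -6, -43, 18, -38, -136]
10 front [38, -16, -45, 18, -47, -141]
20 pick [47, 34, -9, -8, -66, -108]
20 pick+.1 [47, 27, -5, -8, -77, -110]
20 seat [22, 15, -33, 8, -33, -122]
20 seat+.05 [24, 10, -33, 7, -39, -122]
20 seat+.15 [27, -1, -31, 6, -51, -124]
20 front [32, -9, -34, 7, -57, -129]
0 [4.2, 15.4, -233.7, -1.9, 9.6, 27.2] [4.2, 15.4, -333.7, -1.9, 9.6, 27.2]
10 [1.2, 14.0, -233.5, -3.8, 19.6, 27.0] [1.2, 14.0, -333.5, -3.8, 19.6, 27.0]
20 [-1.7, 12.7, -232.6, -5.6, 29.5, 26.7] [-1.7, 12.7, -332.6, -5.6, 29.5, 26.7]
```

```bash
cat > q2.py <<'E'
from q import *
al=15; off=.012
ym=np.radians(YM); mx=np.array([np.cos(ym),np.sin(ym),0]); u=.866*ex+.5*ez; n=-.5*ex+.866*ez
Rp=toolR(90+al,YM); Rs=toolR(60+al); GP=MC-off*mx; GS=SEAT-off*u
W=[('pick+.1',GP+[0,0,.106],Rp),('pick',GP+[0,0,.006],Rp),('lift',GP+[0,0,.28],Rp),('front',GS+.006*n+.19*ez-.15*ex,Rs),('seat+.15',GS+.156*n+.006*u,Rs),('seat+.05',GS+.056*n+.006*u,Rs),('seat+',GS+.008*n+.004*u,Rs),('seat',GS+.006*n,Rs)]
if __name__=='__main__':
  for nm,G,R in W:
    j,c=ik(TT(G,R),R,seed,10); print(nm,j.round().astype(int).tolist() if c<1e-5 else 'X%.0e'%c,TT(G,R).round(3),row(G,R))
E
python3 q2.py
```

```text
pick+.1 [49, 24, -10, -7, -70, -112] [0.46  0.294 0.109] [-11.2, 8.5, -233.1, -4.7, 24.5, 26.9]
pick [49, 30, -15, -7, -59, -110] [0.46  0.294 0.009] [-11.2, 8.5, -333.1, -4.7, 24.5, 26.9]
lift [49, 16, 3, -6, -90, -114] [0.46  0.294 0.283] [-11.2, 8.5, -59.1, -4.7, 24.5, 26.9]
front [38, -16, -39, 12, -56, -137] [0.429 0.014 0.267] [-42.2, -271.7, -74.9, -0.5, -5.2, -0.0]
seat+.15 [29, -4, -38, 11, -44, -130] [0.509 0.009 0.21 ] [37.8, -276.2, -132.0, -0.5, -5.2, -0.0]
seat+.05 [25, 7, -40, 14, -30, -130] [0.559 0.007 0.123] [87.7, -279.0, -218.6, -0.5, -5.2, -0.0]
seat+ [24, 12, -42, 17, -24, -132] [0.581 0.005 0.081] [110.0, -280.3, -261.2, -0.5, -5.2, -0.0]
seat [24, 12, -42, 18, -23, -132] [0.579 0.005 0.077] [107.5, -280.2, -264.9, -0.5, -5.2, -0.0]
```

```bash
python3 -m pendant '[[[-3,2,-50,-1.5,8,9],[-7,4,-105,-3,16,18],[-11,8,-160,-4.7,24.5,26.9],[-11,8,-200,-4.7,24.5,26.9],[-11,8,-233,-4.7,24.5,26.9],[-11,8,-233,-4.7,24.5,26.9],[-11,8,-233,-4.7,24.5,26.9]]]' -1
python3 - <<'E'
from q2 import *
print([row(G,R) for nm,G,R in W[:2]])
snap('scene','s4');snap('top','t4')
a=cv2.imread('pics/s4.png')[190:270,170:270];b=cv2.imread('pics/t4.png')[190:270,165:265]
cv2.imwrite('pics/c4.png',np.hstack([cv2.resize(x,None,fx=4,fy=4,interpolation=3) for x in(a,b)]))
E
```

```text
clock: 10.42
tool_pos: [0.4615, 0.2939, 0.1108]
orientation: [-165.2, -0.0, 114.0]
force: [-0.7, 0.7, -0.4]
opening: 0.0876
[[-1.5, 0.2, -2.1, -0.1, 0.2, 0.0], [-1.5, 0.2, -102.1, -0.1, 0.2, 0.0]]
```

View pics/c4.png

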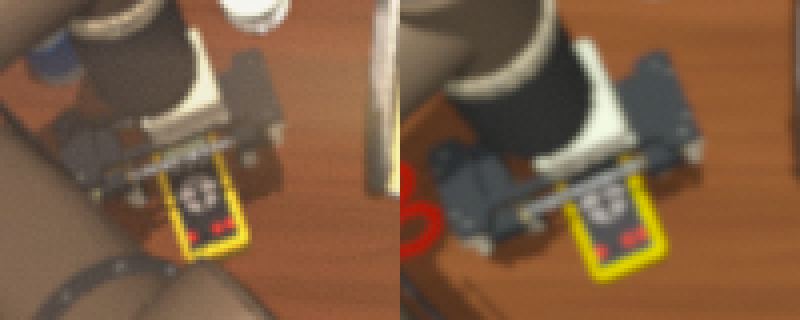

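Both views show the fingers straddling the meter evenly, at (200,185) left and (610,190) right, with its red-socket end towards us. The jaw axis lies square to the meter's length. Descend and grip.

```bash
python3 -m pendant '[[[-1,0,-50,0,0,0],[-1,0,-85,0,0,0],[-1,0,-102,0,0,0],[-1,0,-102,0,0,0],[-1,0,-102,0,0,0]]]'; python3 -m pendant '[[[0,0,0,0,0,0],[0,0,0,0,0,0],[0,0,0,0,0,0],[0,0,0,0,0,0],[0,0,0,0,0,0]]]' 1
```

```text
clock: 11.15
tool_pos: [0.4604, 0.2946, 0.0083]
orientation: [-165.2, -0.0, 114.0]
force: [-0.3, 0.3, -0.3]
opening: 0.0874
clock: 11.78
tool_pos: [0.4596, 0.2943, 0.0071]
orientation: [-165.1, -0.0, 114.0]
force: [-2.2, 2.3, 5.0]
opening: 0.0639
```

```bash
python3 -m pendant '[[[0,0,40,0,0,0],[0,0,100,0,0,0],[0,0,160,0,0,0],[0,0,220,0,0,0],[0,0,280,0,0,0],[0,0,330,0,0,0],[0,0,330,0,0,0]]]'; python3 - <<'E'
from q2 import *
for nm,G,R in W[3:]: print(nm,row(G,R))
rv=np.array(row(W[3][1],W[3][2])[3:]); print([ (rv*k/4).round(1).tolist() for k in(1,2,3,4)])
E
```

```text
clock: 12.65
tool_pos: [0.4607, 0.2942, 0.3403]
orientation: [-165.4, -0.1, 114.0]
force: [-0.3, -0.2, -3.9]
opening: 0.0637
front [-31.6, -280.3, -73.5, 5.3, -29.4, -26.7]
seat+.15 [48.5, -284.8, -130.6, 5.3, -29.4, -26.7]
seat+.05 [98.4, -287.7, -217.2, 5.3, -29.4, -26.7]
seat+ [120.6, -288.9, -259.8, 5.3, -29.4, -26.7]
seat [118.1, -288.8, -263.5, 5.3, -29.4, -26.7]
[[1.3, -7.4, -6.7], [2.6, -14.7, -13.4], [4.0, -22.0, -20.0], [5.3, -29.4, -26.7]]
```

```bash
python3 -m pendant '[[[-10,-40,0,1.1,-5.9,-5.3],[-20,-90,0,2.1,-11.8,-10.7],[-30,-140,0,3.2,-17.6,-16],[-32,-190,0,4.2,-23.5,-21.4],[-32,-240,-10,5.3,-29.4,-26.7],[-32,-280,-40,5.3,-29.4,-26.7],[-32,-281,-73,5.3,-29.4,-26.7],[-32,-281,-73,5.3,-29.4,-26.7],[-32,-281,-73,5.3,-29.4,-26.7]]]'; python3 - <<'E'
from q2 import *
for nm,G,R in W[3:]: print(nm,row(G,R))
snap('scene','s5');snap('top','t5')
a=cv2.imread('pics/s5.png')[140:290,220:400];b=cv2.imread('pics/t5.png')[110:260,230:410]
cv2.imwrite('pics/c5.png',np.hstack([cv2.resize(x,None,fx=2.2,fy=2.2,interpolation=3) for x in(a,b)]))
E
```

```text
clock: 13.78
tool_pos: [0.4278, 0.0131, 0.2642]
orientation: [165.4, 0.1, 86.7]
force: [0.0, 0.5, -2.5]
opening: 0.064
front [1.2, 0.9, 2.7, 0.1, -0.4, 0.0]
seat+.15 [81.3, -3.6, -54.4, 0.1, -0.4, 0.0]
seat+.05 [131.2, -6.5, -141.0, 0.1, -0.4, 0.0]
seat+ [153.5, -7.7, -183.6, 0.1, -0.4, 0.0]
seat [151.0, -7.6, -187.3, 0.1, -0.4, 0.0]
```

View pics/c5.png

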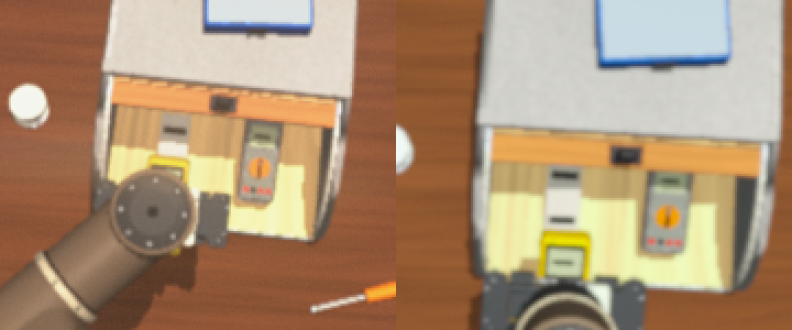

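The view shows the meter held in line with the empty rest (display end at right half (563,250), rest at (563,195)); the rail and pull stay well behind. Move to 50 mm above the seat and check the held meter.

```bash
python3 -m pendant '[[[40,-2,-26,0,0,0],[81,-4,-54,0,0,0],[100,-5,-86,0,0,0],[118,-6,-118,0,0,0],[131,-6,-141,0,-0.4,0],[131,-6,-141,0,-0.4,0],[131,-6,-141,0,-0.4,0]]]'; python3 - <<'E'
from q2 import *
for nm,G,R in W[5:]: print(nm,row(G,R))
for f,cam in(('s6','scene'),('t6','top')):
    s=snap(cam,f); Wc=cloud(s); Q=Wc-AX; L=np.stack([Q@ex,Q@ey,Wc[...,2]],-1)*1000
    hsv=cv2.cvtColor(s['pixels'],cv2.COLOR_RGB2HSV)
    ye=(hsv[...,0]>22)&(hsv[...,0]<34)&(hsv[...,1]>170)&(L[...,2]>80)&(L[...,1]>20)&(L[...,1]<130)&(L[...,0]<30)
    P=L[ye]
    print(f,len(P),P.min(0).round(),P.max(0).round(), 'y mid',np.percentile(P[:,1],[2,98]).mean())
E
```

```text
clock: 14.75
tool_pos: [0.559, 0.0073, 0.1237]
orientation: [164.9, 0.1, 86.7]
force: [-0.1, 0.6, -2.2]
opening: 0.0638
seat+.05 [0.0, -0.7, -0.5, 0.1, 0.1, 0.0]
seat+ [22.3, -2.0, -43.1, 0.1, 0.1, 0.0]
seat [19.8, -1.8, -46.8, 0.1, 0.1, 0.0]Traceback (most recent call last):
  File "<stdin>", line 8, in <module>
    return umr_minimum(a, axis, None, out, keepdims, initial, where)
ValueError: zero-size array to reduction operation minimum which has no identity
```

```bash
python3 -m pendant '[[[6,-1,-12,0,0,0],[12,-1,-24,0,0,0],[17,-2,-33,0,0,0],[20,-2,-39,0,0,0],[20,-2,-39,0,0,0]]]'; python3 -m pendant '[[[1,0,-2,0,0,0],[2,0,-4,0,0,0],[2,0,-4,0,0,0]]]'
```

```text
clock: 15.42
tool_pos: [0.5783, 0.0044, 0.0828]
orientation: [165.1, 0.1, 86.6]
force: [0.2, -0.3, -3.3]
opening: 0.0641
clock: 15.8
tool_pos: [0.5805, 0.0048, 0.0797]
orientation: [165.0, 0.1, 86.7]
force: [-0.3, 0.1, -3.6]
opening: 0.0637
```

```bash
python3 -m pendant '[[[0.5,0,-1,0,0,0],[1,0,-2,0,0,0],[1,0,-2,0,0,0]]]';python3 -m pendant '[[[0,0,-1,0,0,0],[0,0,-2,0,0,0],[0,0,-2,0,0,0]]]'
```

```text
clock: 16.18
tool_pos: [0.5815, 0.0048, 0.0776]
orientation: [165.0, 0.1, 86.7]
force: [-0.3, 0.0, -3.7]
opening: 0.0642
clock: 16.55
tool_pos: [0.5816, 0.0048, 0.077]
orientation: [164.9, 0.0, 86.7]
force: [-9.9, 0.3, 12.2]
opening: 0.0637
```

Contact with the plate (force along its normal, ~15 N). Release, wait, and retreat along the tool axis.

```bash
python3 -m pendant '[[[0,0,0,0,0,0],[0,0,0,0,0,0],[0,0,0,0,0,0],[0,0,0,0,0,0],[-4,0,15,0,0,0],[-12,0,45,0,0,0],[-28,0,95,0,0,0],[-50,0,140,0,0,0],[-85,0,180,0,0,0]]]' -1; python3 -m pendant '[[[-40,30,20,0,0,0],[-60,90,40,0,0,0],[-60,150,40,0,0,0],[-60,200,40,0,0,0],[-60,200,40,0,0,0]]]'; cat > chk.py <<'E'
from q2 import *
import sys
t=sys.argv[1]
for f,cam in(('s'+t,'scene'),('t'+t,'top')):
    s=snap(cam,f); Wc=cloud(s); Q=Wc-AX; L=np.stack([Q@ex,Q@ey,Wc[...,2]],-1)*1000
    for nm,sg in(('left',1),('right',-1)):
        m=(L[...,1]*sg>20)&(L[...,1]*sg<135)&(L[...,0]>-190)&(L[...,0]<20)&(L[...,2]>60)&(L[...,2]<165)
        n,l,st,c=cv2.connectedComponentsWithStats(m.astype(np.uint8)); i=1+st[1:,4].argmax(); P=L[l==i]
        k=np.polyfit(P[:,0],P[:,2],1);g=abs(P[:,2]-np.polyval(k,P[:,0]))<6;k=np.polyfit(P[g,0],P[g,2],1)
        print(f,nm,len(P),'x',np.percentile(P[:,0],[1,99]).round(),'y',np.percentile(P[:,1],[1,99]).round(),'slope',np.degrees(np.arctan(k[0])).round(1),'z at -95: %.1f'%np.polyval(k,-95))
a=cv2.imread(f'pics/s{t}.png')[110:280,220:400];b=cv2.imread(f'pics/t{t}.png')[90:260,230:410]
cv2.imwrite(f'pics/c{t}.png',np.hstack([cv2.resize(x,None,fx=2.2,fy=2.2,interpolation=3) for x in(a,b)]))
E
python3 chk.py 7
```

```text
clock: 17.68
tool_pos: [0.4963, 0.0049, 0.2573]
orientation: [164.9, 0.0, 86.6]
force: [0.4, 0.7, 0.8]
opening: 0.0876
clock: 18.3
tool_pos: [0.4363, 0.2078, 0.2953]
orientation: [165.0, 0.1, 86.9]
force: [-0.9, -0.8, -0.8]
opening: 0.0878
s7 left 622 x [-150.  -32.] y [ 37. 100.] slope 30.0 z at -95: 113.9
s7 right 633 x [-150.  -31.] y [-111.  -48.] slope 29.9 z at -95: 113.3
t7 left 750 x [-146.  -41.] y [ 42. 104.] slope 30.2 z at -95: 112.4
t7 right 774 x [-146.  -40.] y [-107.  -44.] slope 29.9 z at -95: 112.0
```

View pics/c7.png

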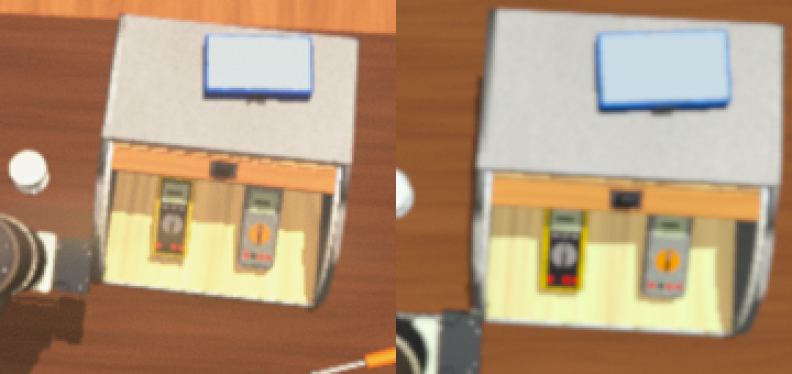

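The yellow meter lies on the left rest just like the grey one: same x extent, slope 30°, same height, 150 mm to its left, display up the slope. Now back over the pull (the previous release pose was TCP [0.609,-0.071,0.271], tilt 80°).

```bash
python3 -m pendant '[[[10,-20,50,0,0,0],[40,-70,90,0,5,0],[80,-130,90,0,5,0],[110,-190,90,0,5,0],[140,-240,90,0,5,0],[163,-279,85,0,5,0],[167,-279,75,0,5,0],[167,-279,75,0,5,0],[167,-279,75,0,5,0]]]'; python3 - <<'E'
from h import *
R=toolR(80); t=np.array([.6094,-.0705,.271])
G=t-.019*R.as_matrix()[:,2]; print(row(G,R), row(pull(1.45,.228),R))
G0=pull(1.45,.228)
for q in np.arange(1.45,-.01,-.0725): print(q.round(2),((pull(q,.228)-G0)*1000).round().tolist())
E
```

```text
clock: 19.52
tool_pos: [0.6029, -0.0738, 0.3713]
orientation: [169.9, 0.3, 86.7]
force: [0.3, 0.4, 0.2]
opening: 0.0875
[6.5, 3.3, -100.3, 0.3, 0.0, 0.0] [8.8, 4.2, -98.9, 0.3, 0.0, 0.0]
1.45 [0.0, 0.0, 0.0]
1.38 [-16.0, 1.0, -5.0]
1.3 [-31.0, 2.0, -10.0]
1.23 [-46.0, 3.0, -17.0]
1.16 [-61.0, 3.0, -25.0]
1.09 [-75.0, 4.0, -34.0]
1.01 [-88.0, 5.0, -44.0]
0.94 [-100.0, 6.0, -55.0]
0.87 [-112.0, 6.0, -67.0]
0.8 [-123.0, 7.0, -79.0]
0.72 [-132.0, 8.0, -92.0]
0.65 [-141.0, 8.0, -106.0]
0.58 [-149.0, 8.0, -121.0]
0.51 [-156.0, 9.0, -136.0]
0.43 [-161.0, 9.0, -152.0]
0.36 [-166.0, 9.0, -168.0]
0.29 [-169.0, 10.0, -184.0]
0.22 [-171.0, 10.0, -200.0]
0.14 [-172.0, 10.0, -217.0]
0.07 [-172.0, 10.0, -233.0]
-0.0 [-170.0, 10.0, -250.0]
```

```bash
python3 -m pendant '[[[6,3,-50,0,0,0],[7,3,-90,0,0,0],[7,3,-100,0,0,0],[7,3,-100,0,0,0]]]'; python3 -m pendant '[[[0,0,0,0,0,0],[0,0,0,0,0,0],[0,0,0,0,0,0],[0,0,0,0,0,0],[0,0,0,0,0,0],[0,0,0,0,0,0],[0,0,0,0,0,0],[0,0,0,0,0,0],[0,0,0,0,0,0]]]' 1
```

```text
clock: 20.02
tool_pos: [0.6107, -0.0705, 0.2719]
orientation: [169.9, 0.4, 86.8]
force: [0.4, -0.5, 1.3]
opening: 0.0877
clock: 21.15
tool_pos: [0.6105, -0.0708, 0.2706]
orientation: [170.0, 0.3, 86.7]
force: [-0.6, 4.2, 0.4]
opening: 0.0239
```

Gripped (24 mm). Roll it down at ~0.6 rad/s.

```bash
python3 -m pendant '[[[-16,1,-5,0,0,0],[-31,2,-10,0,0,0],[-46,3,-17,0,0,0],[-61,3,-25,0,0,0],[-75,4,-34,0,0,0],[-88,5,-44,0,0,0],[-100,6,-55,0,0,0],[-112,6,-67,0,0,0]]]'
```

```text
clock: 22.15
tool_pos: [0.4993, -0.0646, 0.2049]
orientation: [169.8, 0.3, 86.7]
force: [-2.0, 7.5, 4.1]
opening: 0.0239
```

```bash
python3 -m pendant '[[[-11,1,-12,0,0,0],[-20,2,-25,0,0,0],[-29,2,-39,0,0,0],[-37,2,-54,0,0,0],[-44,3,-69,0,0,0],[-49,3,-85,0,0,0],[-54,3,-101,0,0,0],[-57,4,-117,0,0,0]]]'
```

```text
clock: 23.15
tool_pos: [0.4416, -0.0612, 0.0865]
orientation: [169.9, 0.4, 86.7]
force: [3.3, -7.2, -1.5]
opening: 0.0237
```

```bash
python3 -m pendant '[[[-2,0,-16,0,0,0],[-3,0,-33,0,0,0],[-3,0,-49,0,0,0],[-2,0,-60,0,0,0],[-1,0,-65,0,0,0],[-1,0,-65,0,0,0]]]'; python3 p.py | sed -n 3p
```

```text
clock: 23.9
tool_pos: [0.4405, -0.0613, 0.0216]
orientation: [170.0, 0.4, 86.7]
force: [0.7, 1.3, -5.5]
opening: 0.0239
0.0 [ 0.441 -0.06   0.023] [1.0, 1.4, 1.1, 0.4, -0.0, 0.0] [  21.    9.  -56.   14.  -16. -128.] 3.906948781148244e-27
```

```bash
python3 -m pendant '[[[0,0,-2,0,0,0],[0,0,-4,0,0,0],[0,0,-4,0,0,0]]]'
```

```text
clock: 24.28
tool_pos: [0.4417, -0.0613, 0.0196]
orientation: [169.8, 0.3, 86.7]
force: [-11.0, 0.3, 30.9]
opening: 0.0239
```

Now on its stop (30 N upward). Ease off 3 mm, release, and back out up along the tool axis, away from the shutter.

```bash
python3 -m pendant '[[[0,0,2,0,0,0],[0,0,2,0,0,0]]]'; python3 -m pendant '[[[0,0,0,0,0,0],[0,0,0,0,0,0],[0,0,0,0,0,0],[0,0,0,0,0,0],[-5,0,20,0,0,0],[-15,0,60,0,0,0],[-25,0,110,0,0,0],[-35,30,170,0,0,0],[-35,90,200,0,0,0],[-35,150,200,0,0,0]]]' -1; python3 -m pendant '[[[0,60,0,0,0,0],[0,100,0,0,0,0],[0,100,0,0,0,0],[0,100,0,0,0,0]]]'
python3 - <<'E'
from h import *
s=snap('scene','s8');t=snap('top','t8')
for x,n0 in((s,'s0'),(t,'t0')):
    d0=np.load(f'pics/{n0}.npz')['depth']; p=pull(0,.239)
    c=x['pose'][:3,:3].T@(p-x['pose'][:3,3]); u=int(x['fx']*c[0]/c[2]+x['cx']);v=int(x['fy']*c[1]/c[2]+x['cy'])
    D=(x['depth']-d0)[v-45:v+5,u-40:u+45]; print('depth change of shutter area mm: median %.1f, p99 %.1f'%(np.median(D)*1000,np.percentile(abs(D),97)*1000))
cv2.imwrite('pics/c8.png',cv2.imread('pics/t8.png'))
o=get_obs();print(o['tool_pos'],o['force'],o['qvel'].round(2))
E
```

```text
clock: 24.52
tool_pos: [0.4415, -0.0613, 0.0204]
orientation: [169.9, 0.3, 86.7]
force: [5.6, -6.2, -3.1]
opening: 0.0237
clock: 25.78
tool_pos: [0.4061, 0.0854, 0.2225]
orientation: [169.7, 0.1, 86.6]
force: [2.0, 0.4, -0.7]
opening: 0.0877
clock: 26.28
tool_pos: [0.4051, 0.1831, 0.2189]
orientation: [170.0, 0.4, 86.7]
force: [-0.1, -1.0, -0.0]
opening: 0.0874
depth change of shutter area mm: median 1.1, p99 837.6
depth change of shutter area mm: median 0.1, p99 12.0
[0.40533114 0.18250504 0.21914899] [-0.48447218  1.1570223   0.67056659] [-0.43 -0.18  0.13  0.05  0.07 -0.15]
```

View pics/c8.png

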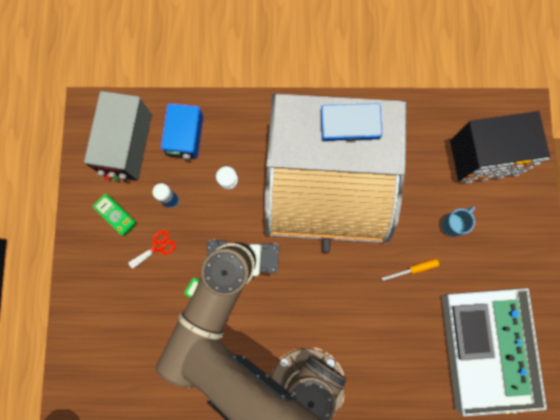

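The picture shows the shutter shut with the pull at (326,244), as at the start (median shutter depth change 0.1 mm). The other items are where they were, and the gripper is clear. Hand in.

```bash
python3 -c "
from plant import *
print(close_job())"
```

```text
the job is handed in; nothing more can be done
None
```

The yellow meter is in the store on the empty left rest, and the shutter is shut. I handed the job in at about 26 s of the 72 s allowed; no verdict is reported.

**What I did:** I raised the shutter by its pull and released it; it stayed open. I then picked up the meter, set it down on the rest with about 15 N of contact force and released it. Finally I rolled the shutter down at about 0.6 rad/s while holding the pull, pressed it onto its stop with about 30 N, and let go.

**Last checks:**
- **Meter:** before closing, it lay at a 30.0–30.2° slope, display end up. Its extent along the slope and its height matched the grey meter's to within about 1 mm. It can't be seen with the shutter shut, so that was the last look at it.
- **Shutter:** the top camera shows it shut, with 0.1 mm median depth change from the start. The scene camera gave 1.1 mm. The largest depth differences there (12 and 838 mm) are, I think, from the arm being in different places in the two pictures, but I didn't check that.
- **Other objects:** all look unmoved in the final picture, and the gripper touches nothing. I compared them by eye only.

**Problems on the way:**
- My first tilted approach to the pull was out of the arm's reach. It strayed up to 70 mm and came close to the shutter (3.4 N read). I worked out the arm's geometry and used a steeper tool angle instead.
- One camera check of the held meter, just before placing, found no pixels. I lowered it by force instead.

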